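Set the drag screw of a pull-out tray

ROBOT

A 6-joint arm with a two-finger parallel gripper is mounted at the origin on the work surface. World frame = base frame: x ahead of the robot, y to its left, z up, the work surface at z = 0. Lengths are in mm, angles in rad, forces in N, time in s.
With the tool pointing down it reaches from about 350 to 775 mm from the base axis. Payload 7.3 kg.
Tool frame: the origin (TCP) lies at the very end of the fingers, on their centre line; the grasp point (between the pads) lies 19 mm behind it; x points along the fingers, z is the direction in which the jaws open and shut, and the axes are right-handed (so a half turn about x gives the same grasp; the last joint's range is limited). The gripper opens to 92 mm and grips with 3 to 60 N. Pads are 19 mm wide; open, the fingers measure 130 mm over their backs; the gripper's body (75 mm by 190 mm) begins 47 mm behind the grasp point.
Start: joints at [-1.331, 0.342, 1.524, -0, 1.275, -0.146], TCP at [197.582, -486.426, 188.141] pointing down, gripper open.
Joint ranges: [-2.53, 2.53], [-0.77, 2.02], [0.04, 2.7], [-1, 4.14], [0.28, 2.66], [-3.11, 3.11]. Speed limits (rad/s): [2.57, 2.57, 3.14, 3.14, 3.14, 3.14].

INTERFACE

Orientations are given as [roll, pitch, yaw] about the fixed x, y, z axes, in that order (R = Rz(yaw) Ry(pitch) Rx(roll)).
In Python, from plant import * gives the robot as it stands.
- The arm moves only by the tool carry_out, never from a script. Its argument "rows" is a list of rows, each a list of 4 numbers: the shift along the world's x, y, z in mm, then the turn about the world's z in degrees. In form: [[x, y, z, twist], ...]. A call has 1 to 20 rows; each row is the pose to reach, as a shift and turn from the pose measured when the call began; what a row does not reach only later rows make up. A row lasts 1/12 s, in which the tool goes at most 41.7 mm and 7.16 degrees, less where a joint would pass 70% of its speed; a pose out of reach is approached as far as the arm can. A call with a gripper value outside its range is refused whole. "hand" is the finger opening in mm, from 0 to 91.8, set as the call begins (left out, the last holds). The fingers move at their own pace and stop on an object; the grip force is fixed at half the most. Time passes only in rows, so rows that repeat a pose let the fingers close. It gives the time, the measured TCP pose, the force and the opening at its end, in the units of the state.
- get_obs(): the state, without advancing time (a new reading comes with each control period).
- capture(name): name is "scene" or "side" or "wrist"; returns the picture (400x640x3 uint8, red, green, blue); there is no depth.
- camera_info(name): a dict with "camera_matrix" (3x3 intrinsics, pixels), "dist" ([k1, k2, p1, p2, k3] as OpenCV has them; the pictures are not rectified), "pose" (4x4, takes a point from camera to world coordinates); the wrist camera has in their place "mount" (4x4, takes a point from camera to tool coordinates, whose origin is the TCP and whose axes are the tool frame's). Camera axes: x right, y down, z forward; pixel columns grow to the right and rows downward; lengths in mm; the calibration is good to about 2 mm. A picture is of the moment at which its call begins: read the wrist's pose just before it. camera_info takes no time and is no camera call.
- close_job(): hands the job in, once; it reports no verdict.
The state is a dict: "time": time; "joint_positions": joint angles; "dq": joint speeds; "tau": joint torques, N m; "tool_pos": TCP position; "tcp_rot": TCP orientation; "contact_force": force on the tool from outside, world axes, zero at the start; "moment": the same for the moment, N m; "grip_width": finger opening in mm.
Only numpy, scipy, OpenCV 4.12 (cv2) and the standard library are available. Lean on these libraries where they do the work, as an engineer would, in place of code of your own. Each camera call takes 0.05 s, during which the arm holds its last target. There are 200 camera calls.

TASK

Push the pull-out tray fully home, then turn the upright thumbscrew on its bracket clockwise until it bottoms finger-tight on its seat, without forcing it. Then back it off a quarter turn so the tray will run with the right drag, let go, and leave everything else on the shelf where it is.

Things in the scene. Friction and masses are not known exactly. Their poses are not given: they have to be found in the camera images.
- unit: Runner unit, fixed to the shelf: steel base plate 220 x 216 mm, two metal runners 38 mm high, rear deck 58 mm high. Origin at shelf level, midway between the runners, 60 mm behind its front edge; x points the way the tray is pushed home, y left, z up. On its right (-y) an aluminium bracket 66 x 62 mm, 34 mm high, carries the thumbscrew.
- tray (a joint): How far the tray is pulled out, m: 0 = fully home against its hard stop, 0.09 = fully out. It slides along the unit's x axis; runner friction about 2.5 N. In the tray a spring clip holds a small charging dock, the clip reaching 38 mm above the shelf.
- tray_front (a point): Centre of the outer face of the tray's walnut front panel, facing the robot: panel 186 mm wide, 10 mm thick, from 10 to 50 mm above the shelf. This point is 30 mm above the shelf and moves with the tray.
- screw: Upright grey aluminium thumbscrew: a flat bar grip on a round neck and collar. Origin on its axis at the bracket's top (34 mm above the shelf); x along the bar, z up. It turns in place; running friction about 0.04 N m. A dog on the collar, on its +x side, catches the ring's lug when turned clockwise (from above) and then pushes the ring round before it.
- screw_grip (a point): Where to grip the thumbscrew: on its axis, 74 mm above the shelf, axes as screw. The bar is 46 mm long (x), 12 mm thick (y), from 57 to 87 mm above the shelf. Torque: 0.10 N m above the running friction is just bottomed, 0.15 to 0.25 N m is finger-tight, over 0.35 N m is forcing it; once on the seat it climbs about 3 N m per rad.
- ring: Dark steel telltale ring, 46 mm across, on the bracket under the screw, with a pointer and an upright lug on its +x side. Origin as screw, z up. The dog meets the lug when both x axes coincide, then pushes the ring (adding 0.01 N m) until it meets a hidden seat: the screw has bottomed. The seat cannot be seen and differs each time, 1.0 to 2.1 rad clockwise of the screw's start.
- ring_tab (a point): Tip of the ring's pointer, 30 mm from the screw's axis, 36 mm above the shelf, x outward. When the screw is backed off, the ring stays where it bottomed, so the angle between the x axes of screw and ring is the amount backed off.
- controller: Bystander, not to be moved: black plastic game controller, about 110 x 144 x 42 mm, origin under its centre.
- coaster: Bystander, not to be moved: round white ceramic coaster, 96 mm across, 8 mm high, origin under its centre.
- case_a: Bystander, not to be moved: clear plastic game case lying flat on the shelf to the right of the runner unit, 190 x 135 x 14 mm, origin under its centre.
- case_b: Bystander, not to be moved: clear plastic game case lying flat on the rear deck of the runner unit, 135 x 190 x 14 mm, origin under its centre.
- remote: Bystander, not to be moved: black remote control, 160 x 44 x 18 mm, origin under its centre.

How it is judged:
By the outcome, as a careful person would: the job done as asked, in the order asked, and still so for the second after the job is handed in, with the robot touching nothing.
It also fails if it takes over 72 s, if anything falls off the work surface, if the arm or the gripper's body presses on something with over 40 N, if the wrist force passes 120 N, or if a joint passes its speed limit or range.

## Working session

There is one attempt and no reset: what is moved stays moved. The work goes in short steps, Python scripts to look and compute and a tool call to move; the robot and the scene stay as the last step left them, time stands still between calls to the robot, and variables do not carry over. Pictures are saved under pics/ and viewed, about 8 in all and at most 12, crops included, and the job is handed in when it is done.

Besides the shell and the picture viewer there is one more tool, called after "Request:" by a JSON object that holds its "op" and its "data". carry_out: Moves the arm, as the interface text tells. Its arguments: {"type":"object","properties":{"rows":{"type":"array"},"hand":{"type":"number"}},"required":["rows"]}

```bash
mkdir -p pics; python3 - <<'E'
from plant import *
import cv2,numpy as np
np.set_printoptions(precision=3,suppress=True)
o=get_obs();print(o)
for n in("scene","side","wrist"):
    im=capture(n);cv2.imwrite(f"pics/{n}0.png",cv2.cvtColor(im,cv2.COLOR_RGB2BGR));print(n,camera_info(n))
a=cv2.imread("pics/scene0.png");b=cv2.imread("pics/side0.png")
E
```

```text
{'time': 0.0, 'joint_positions': array([-1.331,  0.343,  1.525, -0.   ,  1.275, -0.146]), 'dq': array([ 0.   , -0.001, -0.001,  0.   , -0.   ,  0.001]), 'tau': array([  0.002, -43.125, -24.422,   0.072,   0.056,  -0.   ]), 'tool_pos': array([ 197.454, -485.965,  187.439]), 'tcp_rot': array([2.996, 1.569, 1.811]), 'contact_force': array([-0.763,  0.135, -0.052]), 'moment': array([ 0.006, -0.037,  0.033]), 'grip_width': 91.71017121298514}
scene {'camera_matrix': array([[374.871,   0.   , 319.684],
       [  0.   , 374.871, 194.507],
       [  0.   ,   0.   ,   1.   ]]), 'dist': array([-0.,  0.,  0.,  0.,  0.]), 'pose': array([[   0.675,    0.474,   -0.566, 1065.465],
       [   0.738,   -0.448,    0.505, -317.991],
       [  -0.014,   -0.758,   -0.652,  573.829],
       [   0.   ,    0.   ,    0.   ,    1.   ]])}
side {'camera_matrix': array([[476.761,   0.   , 315.816],
       [  0.   , 476.761, 198.786],
       [  0.   ,   0.   ,   1.   ]]), 'dist': array([-0.014,  0.   ,  0.   ,  0.   ,  0.   ]), 'pose': array([[  -0.681,   -0.397,    0.616, -108.815],
       [  -0.733,    0.365,   -0.574,  741.385],
       [   0.003,   -0.842,   -0.54 ,  732.336],
       [   0.   ,    0.   ,    0.   ,    1.   ]])}
wrist {'camera_matrix': array([[278.983,   0.   , 317.225],
       [  0.   , 278.983, 198.685],
       [  0.   ,   0.   ,   1.   ]]), 'dist': array([0., 0., 0., 0., 0.]), 'mount': array([[  -0.001,   -0.297,    0.955, -196.595],
       [   0.   ,   -0.955,   -0.297,   80.547],
       [   1.   ,   -0.   ,    0.001,   -0.686],
       [   0.   ,    0.   ,    0.   ,    1.   ]])}
```

View pics/scene0.png

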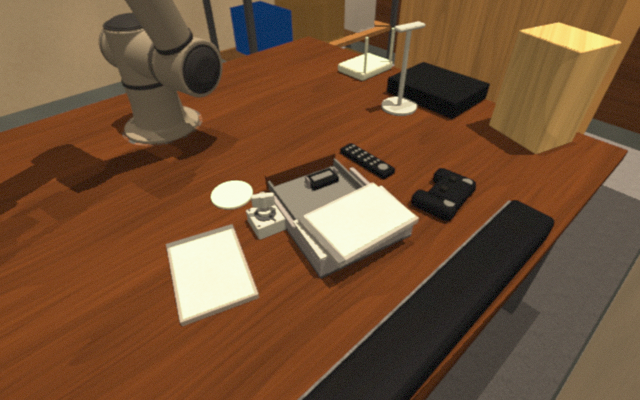

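View pics/side0.png

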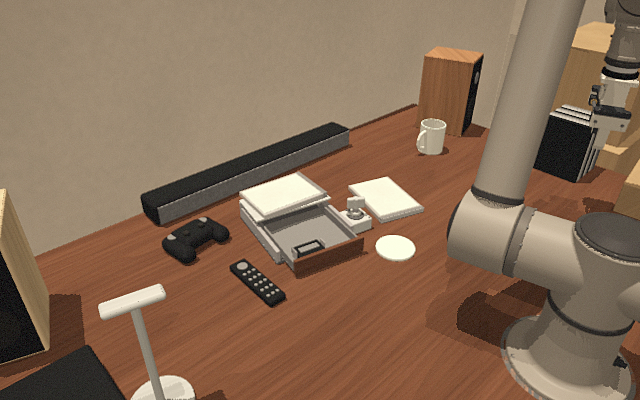

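The scene view shows the tray pulled out, with its front panel facing the robot. The screw is at about (264,207) in the scene view and (355,205) in the side view, and the walnut panel runs from (291,265) to (362,240) in the side view. I'll zoom in for corners.

```bash
python3 - <<'E'
import cv2,numpy as np
a=cv2.imread("pics/scene0.png")[150:280,225:425];b=cv2.imread("pics/side0.png")[170:280,230:430]
a=cv2.resize(a,None,fx=4,fy=4,interpolation=cv2.INTER_CUBIC)[:, :400*2];b=cv2.resize(b,None,fx=4,fy=4,interpolation=cv2.INTER_CUBIC)
cv2.imwrite("pics/c1.png",a);cv2.imwrite("pics/c2.png",b)
E
```

```text
(no output)
```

View pics/c1.png

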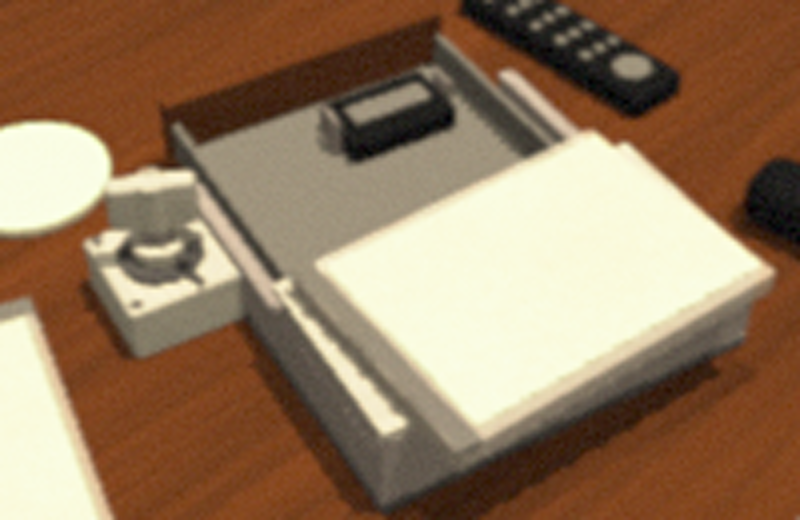

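View pics/c2.png

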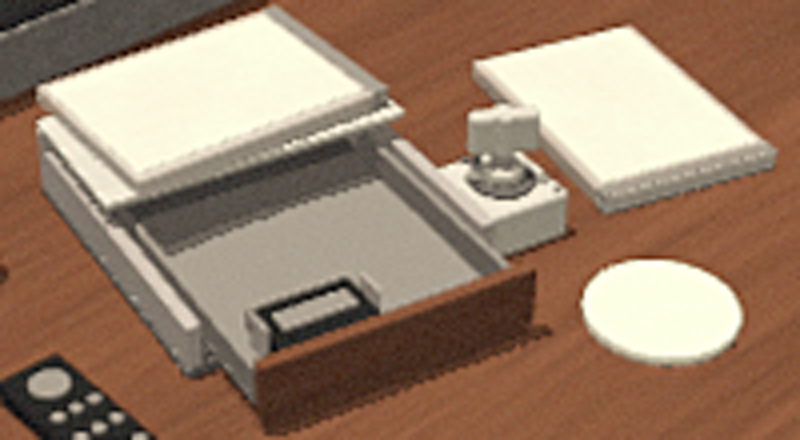

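```bash
cat > h.py <<'E'
from plant import *
import cv2,numpy as np
from scipy.spatial.transform import Rotation as Rt
np.set_printoptions(precision=2,suppress=True)
def cam(n,o=None):
    c=camera_info(n)
    if n=="wrist":
        T=np.eye(4);T[:3,:3]=Rt.from_euler('xyz',o["tcp_rot"]).as_matrix();T[:3,3]=o["tool_pos"];P=T@c["mount"]
    else:P=c["pose"]
    return c["camera_matrix"],c["dist"],P
def ray(C,uv):
    K,d,P=C;p=cv2.undistortPoints(np.array([[uv]],float),K,d)[0,0]
    return P[:3,3],P[:3,:3]@np.r_[p,1]
def onz(C,uv,z):
    o,d=ray(C,uv);return o+d*(z-o[2])/d[2]
def proj(C,X):
    K,d,P=C;R=P[:3,:3].T;return cv2.projectPoints(np.array([X],float),cv2.Rodrigues(R)[0],-R@P[:3,3],K,d)[0][0,0]
def two(C1,u1,C2,u2):
    a,d=ray(C1,u1);b,e=ray(C2,u2);s,t=np.linalg.lstsq(np.c_[d,-e],b-a,rcond=None)[0]
    return (a+s*d+b+t*e)/2,np.linalg.norm(a+s*d-b-t*e)
def save(n,name,crop=None,f=1):
    o=get_obs();im=cv2.cvtColor(capture(n),cv2.COLOR_RGB2BGR);cv2.imwrite(f"pics/{name}_raw.png",im)
    if crop:x,y,w,h=crop;im=im[y:y+h,x:x+w]
    cv2.imwrite(f"pics/{name}.png",cv2.resize(im,None,fx=f,fy=f,interpolation=cv2.INTER_CUBIC));return o,cam(n,o)
E
python3 - <<'E'
from h import *
S=cam("side");C=cam("scene")
s=lambda u,v:(230+u/4,170+v/4); c=lambda u,v:(225+u/4,150+v/4)
L=onz(S,s(258,365),50);R=onz(S,s(536,272),50);print("panel",L,R,onz(S,s(265,435),10),onz(S,s(533,325),10))
print("scene panel",onz(C,c(165,108),50),onz(C,c(438,20),50))
d=(L-R);print("width",np.linalg.norm(d),"push dir yaw",np.degrees(np.arctan2(-d[0],d[1])))
print("screw top side ends",onz(S,s(468,110),87),onz(S,s(540,112),87),"scene",onz(C,c(108,182),87),onz(C,c(195,182),87),onz(C,c(151,176),87))
print("ring side",onz(S,s(503,180),38),"scene",onz(C,c(160,255),38))
# bracket corners top scene
print("bracket",[onz(C,c(*p),34)for p in((88,240),(135,315),(240,290))],"runner rear",onz(C,c(390,435),38))
print("caseb near-right corner etc",[onz(C,c(*p),72)for p in((318,265),(590,133),(478,440),(775,272))])
print("coaster",onz(C,c(40,177),8))
o=get_obs();print(Rt.from_euler('xyz',o["tcp_rot"]).as_matrix())
E
```

```text
panel [514.54 223.09  50.  ] [467.56  47.94  50.  ] [503. 229.  10.] [467.33  47.41  10.  ]
scene panel [482.66  40.44  50.  ] [526.83 213.64  50.  ]
width 181.34191832514804 push dir yaw -15.016474879444354
screw top side ends [578.51  -7.54  87.  ] [546.21 -39.23  87.  ] scene [552.81 -41.2   87.  ] [582.65  -9.59  87.  ] [563.82 -22.86  87.  ]
ring side [557.44 -20.7   38.  ] scene [567.98 -26.92  38.  ]
bracket [array([528.74, -45.74,  34.  ]), array([591.05, -59.71,  34.  ]), array([613.24, -10.31,  34.  ])] runner rear [737.11 -20.84  38.  ]
caseb near-right corner etc [array([657.48,   6.02,  72.  ]), array([680.07, 176.74,  72.  ]), array([785.56, -14.16,  72.  ]), array([810.29, 161.47,  72.  ])]
coaster [438.64 -22.62   8.  ]
[[-0.    0.93  0.38]
 [ 0.    0.38 -0.93]
 [-1.    0.   -0.  ]]
```

Request:
{"op": "carry_out", "data": {"hand": 0, "rows": [[60,80,0,-4],[90,120,0,-8],[120,160,0,-12],[150,200,0,-16],[175,240,0,-20],[200,275,0,-24],[210,310,0,-28],[220,345,0,-32],[225,385,0,-37],[230,425,0,-37],[235,465,0,-37],[240,505,0,-37],[243,545,0,-37],[245,585,0,-37],[245,620,0,-37],[245,630,0,-37],[245,630,0,-37],[245,630,-20,-37],[245,630,-40,-37],[245,630,-40,-37]]}}

```text
time: 1.82
tool_pos: [439.8, 144.3, 144.4]
tcp_rot: [-1.309, 1.564, -3.138]
contact_force: [-0.1, 0.2, -0.5]
grip_width: 0.4
```

```bash
python3 - <<'E'
from h import *
o,W=save("wrist","w1")
print(o["time"],o["tool_pos"],o["joint_positions"],o["contact_force"])
S=cam("side");print("remote",onz(S,(240,262),15),onz(S,(278,300),15))
for X in((490,133,50),(467,48,50),(514,222,50)):print(proj(W,X))
E
```

```text
1.8167 [439.82 144.27 144.37] [0.15 0.28 1.75 0.   1.12 1.98] [-0.1   0.16 -0.52]
remote [629.74 290.83  15.  ] [475.2  303.54  15.  ]
[315.34 140.95]
[401.12 141.45]
[225.25 140.5 ]
```

View pics/w1.png

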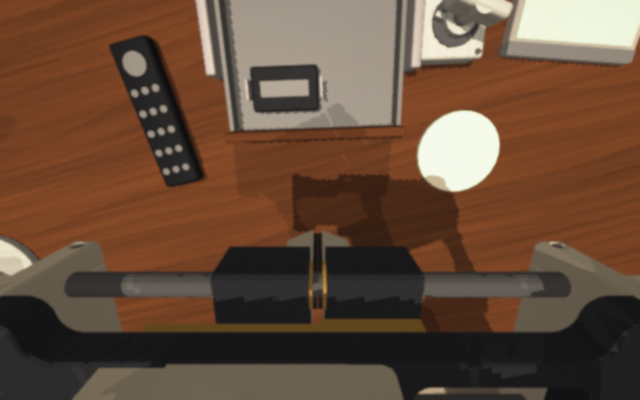

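The panel's top outer edge runs from (228,141) to (405,138) and is nearly square to the tool. The remote and coaster are clear of the fingers.

```bash
python3 - <<'E'
from h import *
W=cam("wrist",get_obs())
L=onz(W,(228,141),50);R=onz(W,(405,138),50);M=(L+R)/2;d=L-R;print(L,R,M,np.linalg.norm(d));th=np.arctan2(-d[0],d[1]);print(np.degrees(th))
print("runners front",onz(W,(209,75),38),onz(W,(414,67),38))
u=np.array([np.cos(th),np.sin(th)]);t=get_obs()["tool_pos"]
print("gap along u",(M[:2]-t[:2])@u,"lat",(M[:2]-t[:2])@[-u[1],u[0]])
E
```

```text
[514.14 219.77  50.  ] [470.32  42.77  50.  ] [492.23 131.27  50.  ] 182.34123067416843
-13.90711770520616
runners front [580.19 219.37  38.  ] [534.8   19.31  38.  ]
gap along u 52.87815566202413 lat 0.015491381468777377
```

Request:
{"op": "carry_out", "data": {"rows": [[0,0,-40,0],[0,0,-80,0],[0,0,-110,0],[0,0,-120,0],[0,0,-120,0],[15,-4,-120,0],[29,-7,-120,0],[34,-8,-120,0],[39,-10,-120,0],[44,-11,-120,0],[49,-12,-120,0],[54,-13,-120,0],[58,-14,-120,0],[58,-14,-120,0]]}}

```text
time: 3.03
tool_pos: [499.7, 129.8, 26.3]
tcp_rot: [-1.409, 1.567, 3.044]
contact_force: [-0.3, -0.7, 0.0]
grip_width: 0.3
```

Request:
{"op": "carry_out", "data": {"rows": [[4,-1,0,0],[8,-2,0,0],[12,-3,0,0],[16,-4,0,0],[19,-5,0,0],[23,-6,0,0]]}}

```text
time: 3.53
tool_pos: [522.9, 123.7, 26.2]
tcp_rot: [-1.397, 1.567, 3.056]
contact_force: [1.3, -0.1, -0.9]
grip_width: 0.8
```

```bash
python3 - <<'E'
from h import *
o,W=save("wrist","w2")
print(o["time"],o["tool_pos"],o["contact_force"])
save("side","s2",(230,170,200,110),3)
a=cv2.imread("pics/w2.png");b=cv2.imread("pics/s2.png");b=cv2.copyMakeBorder(b,0,0,0,40,0)
a=a[:260];cv2.imwrite("pics/m2.png",np.vstack([a,b]))
E
```

```text
3.5333 [522.9  123.74  26.19] [ 1.3  -0.1  -0.94]
```

View pics/m2.png

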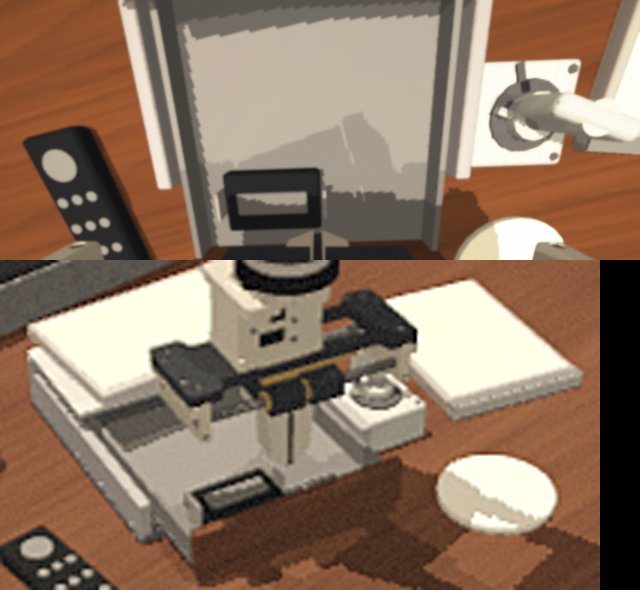

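```bash
python3 - <<'E'
from h import *
S=cam("side");o=get_obs();print(o["contact_force"])
f=lambda p:(np.array(p)-[230,170])*3+[0,260]
t=o["tool_pos"];W=cam("wrist",o)
print("tcp in composite",f(proj(S,t)),f(proj(S,t+[0,0,30])), "wrist",proj(W,t),proj(W,t+[0,0,40]))
# panel now in composite: 
for p in((192,530),(400,458),(192,585)):
    q=(230+p[0]/3,170+(p[1]-260)/3);print(q,onz(S,q,50))
E
```

```text
[-0.79  0.09  0.14]
tcp in composite [282.6  495.97] [283.1  465.58] wrist [317.62 222.84] [317.84 247.4 ]
(294.0, 260.0) [518.51 221.12  50.  ]
(363.33333333333337, 236.0) [473.87  43.32  50.  ]
(294.0, 278.3333333333333) [473.3  260.01  50.  ]
```

```bash
python3 - <<'E'
import cv2,numpy as np
b=cv2.imread("pics/s2_raw.png")[215:275,275:355];w=cv2.imread("pics/w2_raw.png")[190:290,250:390]
r=lambda i:cv2.resize(i,(560,int(560*i.shape[0]/i.shape[1])),interpolation=cv2.INTER_CUBIC)
print(r(b).shape,r(w).shape)
b=cv2.resize(b,(400,300),interpolation=cv2.INTER_CUBIC);w=cv2.resize(w,(400,286),interpolation=cv2.INTER_CUBIC)
cv2.imwrite("pics/m3.png",np.vstack([b,w]))
E
```

```text
(420, 560, 3) (400, 560, 3)
```

View pics/m3.png

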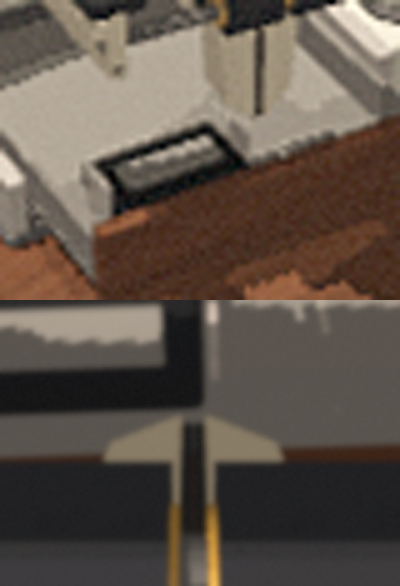

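```bash
python3 - <<'E'
from h import *
o=get_obs();S=cam("side");W=cam("wrist",o);C=cam("scene")
print(o["tool_pos"],o["joint_positions"],two(S,(326.6,238),W,(317.5,230)))
for z in(26,40,56):print(z,onz(S,(326.6,238),z),onz(W,(317.5,230),z))
im=cv2.imread("pics/scene0.png");im=cv2.cvtColor(capture("scene"),cv2.COLOR_RGB2BGR)
print(proj(C,o["tool_pos"]))
cv2.imwrite("pics/sc3.png",cv2.resize(im[100:260,220:420],None,fx=3.5,fy=3.5,interpolation=cv2.INTER_CUBIC))
E
```

```text
[523.42 123.64  26.26] [0.09 0.55 1.69 0.   0.91 1.92] (array([526.34, 119.15,  52.85]), np.float64(8.242525219680582))
26 [549.55  90.54  26.  ] [517.63 125.27  26.  ]
40 [536.5  103.44  40.  ] [523.61 123.73  40.  ]
56 [521.59 118.18  56.  ] [530.44 121.96  56.  ]
[306.05 177.71]
```

View pics/sc3.png

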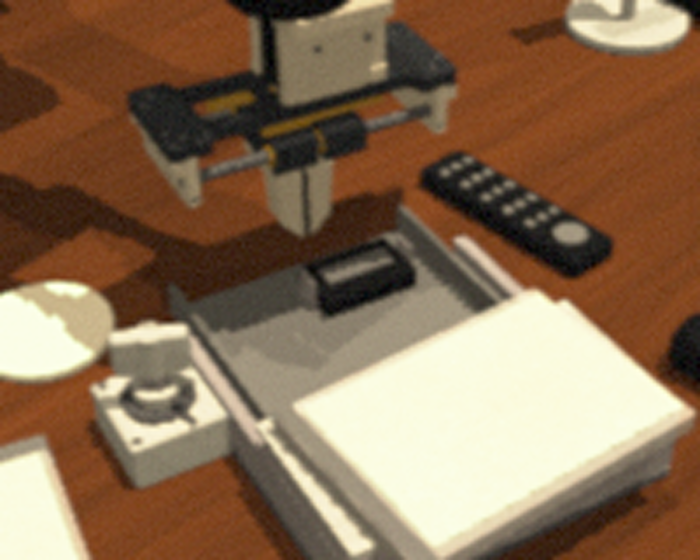

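```bash
python3 - <<'E'
from h import *
o=get_obs();S=cam("side");C=cam("scene");W=cam("wrist",o)
print(o["tool_pos"],two(S,(326.6,238),C,(306.6,167)))
print(two(W,(317.5,230),C,(306.6,167)))
# static check: coaster centre and screw by both cams
print(two(S,(230+503/4,170+112/4),C,(225+151/4,150+176/4)))
print(two(S,(230+662/4,170+308/4),C,(225+40/4,150+177/4)))
print(two(S,(294.5,261.2),C,(334.5,155)),two(S,(364,238),C,(266.2,177)))
E
```

```text
[522.93 123.74  26.18] (array([522.32, 122.79,  57.7 ]), np.float64(7.6094046699354))
(array([532.47, 120.61,  63.77]), np.float64(2.0029513786258843))
(array([562.83, -22.61,  86.3 ]), np.float64(0.6005357674453813))
(array([430.83, -23.35,   4.71]), np.float64(8.70221674525567))
(array([520.45, 219.02,  44.19]), np.float64(1.30697626518505)) (array([473.81,  43.46,  43.71]), np.float64(4.039838055151204))
```

The side and scene views put the real fingertip near z≈57, about 30 mm above the reported TCP, so the closed fingers passed over the panel. The tray hasn't moved. I'll back out above it and compare the fingertip position at two finger openings.

Request:
{"op": "carry_out", "data": {"rows": [[0,0,25,0],[0,0,45,0],[-20,5,45,0],[-50,12,45,0],[-80,20,45,0],[-95,24,45,0],[-95,24,45,0],[-95,24,45,0]]}}

```text
time: 4.35
tool_pos: [428.0, 148.0, 71.6]
tcp_rot: [-1.492, 1.568, 2.961]
contact_force: [-0.0, -0.1, 0.1]
grip_width: 0.3
```

```bash
python3 - <<'E'
from h import *
o=get_obs();print(o["tool_pos"],o["grip_width"])
for n in("side","scene","wrist"):
    save(n,"b0"+n);print(proj(cam(n,o),o["tool_pos"]))
E
```

```text
[427.98 147.98  71.61] 0.3255931966652951
[346.92 257.36]
[287.49 141.62]
[317.62 222.84]
```

Request:
{"op": "carry_out", "data": {"hand": 50, "rows": [[0,0,0,0],[0,0,0,0],[0,0,0,0],[0,0,0,0],[0,0,0,0],[0,0,0,0]]}}

```text
time: 5.0
tool_pos: [429.3, 147.5, 71.3]
tcp_rot: [-1.505, 1.569, 2.947]
contact_force: [-0.0, -0.8, 0.2]
grip_width: 35.7
```

```bash
python3 - <<'E'
from h import *
o=get_obs();print(o["tool_pos"],o["grip_width"])
tiles=[]
for n in("side","scene","wrist"):
    save(n,"b1"+n);p=proj(cam(n,o),o["tool_pos"]).round().astype(int);print(n,p)
    row=[]
    for k in("b0","b1"):
        i=cv2.imread(f"pics/{k}{n}_raw.png");x,y=max(p[0]-60,0),max(p[1]-40,0);c=i[y:y+65,x:x+130]
        row.append(cv2.resize(c,(390,195),interpolation=cv2.INTER_CUBIC));print(x,y)
    tiles.append(np.hstack(row))
cv2.imwrite("pics/m4.png",np.vstack(tiles))
E
```

```text
[429.32 147.55  71.29] 35.69637401960734
side [347 257]
287 217
287 217
scene [288 142]
228 102
228 102
wrist [318 223]
258 183
258 183
```

View pics/m4.png

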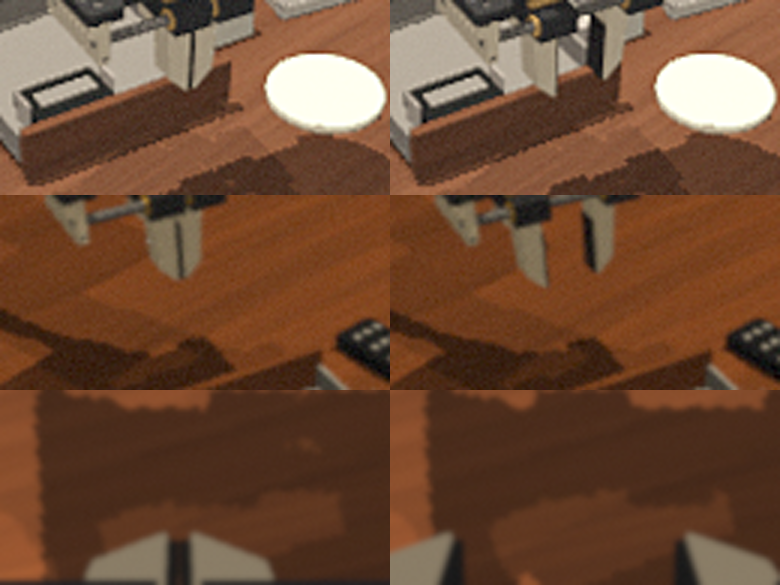

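```bash
python3 - <<'E'
from h import *
o=get_obs();S=cam("side");C=cam("scene");t=np.array([427.98,147.98,71.61])
X,e=two(S,(350.3,247),C,(288,129.7));print(X,e,X-t)
# open fingertips b1
t=o["tool_pos"]
A=two(S,(287+(555-390)/3,217+96/3),C,(228+(597-390)/3,102+(272-195)/3))
B=two(S,(287+(605-390)/3,217+79/3),C,(228+(547-390)/3,102+(286-195)/3))
A2=two(S,(287+(555-390)/3,217+96/3),C,(228+(547-390)/3,102+(286-195)/3))
B2=two(S,(287+(605-390)/3,217+79/3),C,(228+(597-390)/3,102+(272-195)/3))
print(A,B,A2,B2,t)
print(o["joint_positions"])
E
```

```text
[423.62 150.25 103.05] 8.76915339074038 [-4.36  2.27 31.44]
(array([431.24, 170.02, 103.87]), np.float64(12.238039198528949)) (array([420.07, 128.92, 103.32]), np.float64(9.854943236321974)) (array([426.91, 146.29,  96.76]), np.float64(27.054780922112318)) (array([424.63, 152.72, 110.87]), np.float64(48.23693483744292)) [429.27 147.61  71.34]
[0.16 0.36 1.87 0.   0.91 1.99]
```

Request:
{"op": "carry_out", "data": {"hand": 0, "rows": [[0,0,-15,0],[0,0,-30,0],[0,0,-45,0],[0,0,-55,0],[0,0,-57,0],[0,0,-57,0]]}}

```text
time: 5.65
tool_pos: [428.9, 147.5, 13.9]
tcp_rot: [-1.386, 1.567, 3.066]
contact_force: [1.0, -0.3, 0.7]
grip_width: 14.6
```

Request:
{"op": "carry_out", "data": {"rows": [[0,0,-2,0],[0,0,-4,0],[0,0,-6,0],[0,0,-8,0],[0,0,-8,0]]}}

```text
time: 6.07
tool_pos: [428.8, 147.5, 5.8]
tcp_rot: [-1.373, 1.567, 3.079]
contact_force: [0.0, 0.3, 0.1]
grip_width: 0.7
```

Request:
{"op": "carry_out", "data": {"rows": [[0,0,-2,0],[0,0,-4,0],[0,0,-6,0],[0,0,-8,0],[0,0,-8,0]]}}

```text
time: 6.48
tool_pos: [428.5, 147.4, -2.6]
tcp_rot: [-1.334, 1.566, 3.118]
contact_force: [-0.9, -0.2, 0.6]
grip_width: 0.4
```

```bash
python3 - <<'E'
from h import *
o=get_obs();print(o["tool_pos"],o["contact_force"])
for n,c in(("side",(290,200,130,90)),("scene",(225,90,130,90))):
    save(n,"d"+n,c,4);print(proj(cam(n,o),o["tool_pos"]))
cv2.imwrite("pics/m5.png",np.vstack([cv2.imread("pics/dside.png"),cv2.imread("pics/dscene.png")])[:, :][::1])
i=cv2.imread("pics/m5.png");cv2.imwrite("pics/m5.png",cv2.resize(i,(433,600)))
E
```

```text
[428.5  147.44  -2.59] [-0.94 -0.21  0.64]
[345.64 282.8 ]
[289.45 166.13]
```

View pics/m5.png

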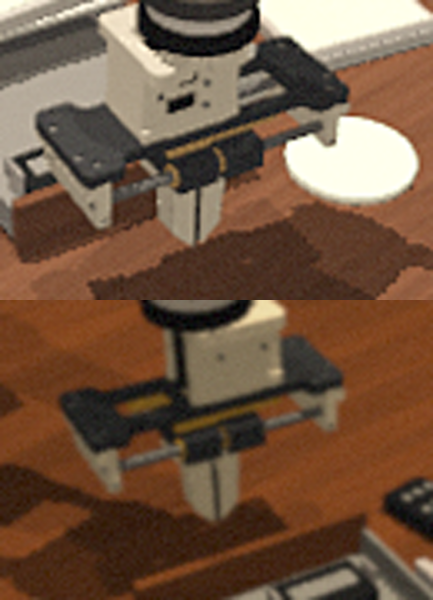

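Side view: the tip is at (348.5,273.5), while the reported TCP projects to (345.6,282.8). With the TCP reported at -2.6 there is no contact, so the fingertips sit about 30 mm above the reported TCP (true z≈27). That is the right height for the panel, so I'll push.

Request:
{"op": "carry_out", "data": {"rows": [[15,-4,0,0],[30,-7,0,0],[40,-10,0,0],[46,-11,0,0],[52,-13,0,0],[58,-14,0,0],[63,-16,0,0],[68,-17,0,0],[73,-18,0,0],[78,-19,0,0]]}}

```text
time: 7.42
tool_pos: [506.4, 128.3, -2.6]
tcp_rot: [-1.266, 1.565, -3.096]
contact_force: [-2.9, -0.6, -0.7]
grip_width: 0.2
```

Request:
{"op": "carry_out", "data": {"rows": [[5,-1,0,0],[10,-2,0,0],[14,-4,0,0],[19,-5,0,0]]}}

```text
time: 7.75
tool_pos: [525.8, 123.3, -2.6]
tcp_rot: [-1.331, 1.565, 3.121]
contact_force: [-2.0, 1.6, 0.4]
grip_width: 0.4
```

Request:
{"op": "carry_out", "data": {"rows": [[3,-1,0,0],[6,-1,0,0],[9,-2,0,0]]}}

```text
time: 8.0
tool_pos: [535.0, 121.3, -2.6]
tcp_rot: [-1.325, 1.565, 3.127]
contact_force: [-3.3, 2.3, 0.2]
grip_width: 0.1
```

Request:
{"op": "carry_out", "data": {"rows": [[2,0,0,0],[4,-1,0,0],[6,-1,0,0]]}}

```text
time: 8.25
tool_pos: [538.3, 120.7, -2.7]
tcp_rot: [-1.356, 1.559, 3.096]
contact_force: [-15.8, 1.9, 11.4]
grip_width: 0.3
```

Request:
{"op": "carry_out", "data": {"rows": [[2,0,0,0],[3,-1,0,0],[3,-1,0,0],[3,-1,0,0]]}}

```text
time: 8.58
tool_pos: [537.9, 120.8, -2.9]
tcp_rot: [-1.397, 1.553, 3.056]
contact_force: [-12.6, 5.8, 7.2]
grip_width: 0.4
```

Solid stop at x≈538, so the tray is home. Next I back off, rise and go above the screw.

Request:
{"op": "carry_out", "data": {"hand": 50, "rows": [[-5,1,0,0],[-15,4,0,0],[-25,6,0,0],[-25,6,30,0],[-25,6,65,0],[-20,5,100,0],[-10,-10,120,6],[-5,-40,123,13],[0,-70,123,20],[10,-100,123,27],[20,-130,123,34],[25,-144,123,41],[25,-144,123,48],[25,-144,123,54],[25,-144,123,60],[25,-144,123,60],[25,-144,123,60]]}}

```text
time: 10.0
tool_pos: [563.4, -23.5, 120.4]
tcp_rot: [-1.319, 1.553, -2.105]
contact_force: [-0.3, -0.0, 0.2]
grip_width: 50.1
```

```bash
python3 - <<'E'
from h import *
o,W=save("wrist","w5")
print(o["time"],o["tool_pos"],o["joint_positions"],o["contact_force"],o["moment"],o["grip_width"])
print("axis top",proj(W,(563,-23,87)),"neck",proj(W,(563,-23,36)))
save("side","s5");i=cv2.imread("pics/s5_raw.png")[160:280,220:420];i=cv2.resize(i,None,fx=2,fy=2,interpolation=cv2.INTER_CUBIC)
w=cv2.imread("pics/w5_raw.png");x,y=np.clip(proj(W,(563,-23,60)).astype(int)-[80,60],0,[480,280]);print("crop",x,y)
w=cv2.resize(w[y:y+120,x:x+160],None,fx=3,fy=3,interpolation=cv2.INTER_CUBIC)
c=np.zeros((600,480,3),np.uint8);c[:360]=w;c[360:600,:400]=i;cv2.imwrite("pics/m6.png",c)
E
```

```text
10.0 [563.45 -23.45 120.4 ] [-0.17  0.48  1.51 -0.02  1.16  0.63] [-0.33 -0.02  0.15] [ 0.03 -0.01  0.05] 50.13515979894155
axis top [316.69 208.03] neck [316.52 191.19]
crop 236 138
```

View pics/m6.png

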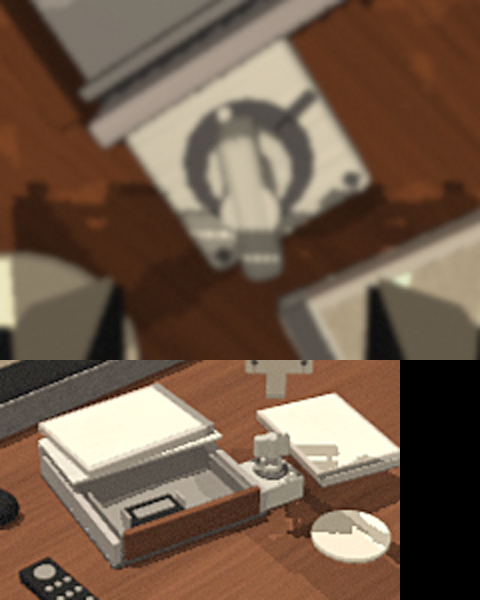

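The tray now sits flush between the runners (side view). In the wrist crop the bar top runs from (238,130) to (260,242). Its dog end points up, and the ring pointer at (315,98) is clockwise of it.

```bash
python3 - <<'E'
from h import *
o=get_obs();W=cam("wrist",o);W[2][2,3]+=0
f=lambda x,y:(236+x/3,138+y/3)
for dz in(0,30):
    W=cam("wrist",o);W[2][2,3]+=dz
    A=onz(W,f(238,130),87);B=onz(W,f(260,242),87);d=A-B;print(dz,A,B,(A+B)/2,np.linalg.norm(d),"bar yaw",np.degrees(np.arctan2(d[1],d[0])))
    r=onz(W,f(316,97),36);c=onz(W,f(248,170),36);d=r-c;print("ring",c,r,np.degrees(np.arctan2(d[1],d[0])),np.linalg.norm(d))
R=Rt.from_euler('xyz',o["tcp_rot"]).as_matrix();print("jaw yaw",np.degrees(np.arctan2(R[1,2],R[0,2])),"tool y",np.degrees(np.arctan2(R[1,1],R[0,1])),"x",R[:,0])
E
```

```text
0 [578.99  -5.01  87.  ] [559.44 -33.62  87.  ] [569.22 -19.32  87.  ] 34.654823971116976 bar yaw 55.6480751883201
ring [561.66 -27.1   36.  ] [596.4  -25.05  36.  ] 3.379579811438523 34.79820634717554
30 [573.37 -10.55  87.  ] [551.25 -42.92  87.  ] [562.31 -26.73  87.  ] 39.204770245364166 bar yaw 55.64807518832017
ring [555.2 -34.   36. ] [593.67 -31.73  36.  ] 3.37957981143854 38.53330820956282
jaw yaw -45.014564424569194 tool y 44.98157072166071 x [-0.01 -0.01 -1.  ]
```

Request:
{"op": "carry_out", "data": {"rows": [[0,0,-20,2],[0,0,-40,5],[0,0,-55,5],[0,0,-65,5],[0,0,-72,5],[0,0,-78,5],[0,0,-78,5]]}}

```text
time: 10.68
tool_pos: [563.0, -23.2, 41.6]
tcp_rot: [-1.403, 1.553, -2.102]
contact_force: [-0.3, -1.0, 0.8]
grip_width: 50.1
```

Request:
{"op": "carry_out", "data": {"rows": [[0,0,-5,0],[0,0,-10,0],[0,0,-14,0],[0,0,-14,0]]}}

```text
time: 11.02
tool_pos: [562.5, -23.1, 26.9]
tcp_rot: [-1.459, 1.552, -2.158]
contact_force: [0.3, -0.5, -0.1]
grip_width: 49.8
```

```bash
python3 - <<'E'
from h import *
o,W=save("wrist","w6");print(o["tool_pos"],o["moment"],o["contact_force"]);save("side","s6");save("scene","c6")
t=o["tool_pos"]
for n in("side","scene"):
    print(n,proj(cam(n),t+[0,0,30]),proj(cam(n),(563,-23,87)),proj(cam(n),(563,-23,58)))
E
```

```text
[562.51 -23.15  26.87] [ 0.   -0.06  0.03] [ 0.27 -0.51 -0.1 ]
side [355.31 207.71] [355.7 197.7] [355.15 207.29]
scene [263.92 204.89] [262.45 193.84] [264.05 204.57]
```

Request:
{"op": "carry_out", "data": {"hand": 5, "rows": [[0,0,0,0],[0,0,0,0],[0,0,0,0],[0,0,0,0],[0,0,0,0],[0,0,0,0],[0,0,0,0],[0,0,0,0],[0,0,0,0],[0,0,0,0],[0,0,0,0],[0,0,0,0]]}}

```text
time: 12.17
tool_pos: [564.7, -24.6, 28.0]
tcp_rot: [-1.186, 1.552, -1.885]
contact_force: [4.0, -5.3, -2.5]
grip_width: 11.6
```

```bash
cat > st.py <<'E'
from h import *
o=get_obs();R=Rt.from_euler('xyz',o["tcp_rot"]).as_matrix()
print("t %.2f"%o["time"],"pos",o["tool_pos"],"tooly yaw %.2f"%np.degrees(np.arctan2(R[1,1],R[0,1])),"F",o["contact_force"],"M",np.round(o["moment"],3),"j6 %.3f"%o["joint_positions"][5],"tau6 %.3f"%o["tau"][5],"w %.1f"%o["grip_width"])
E
python3 st.py
```

```text
t 12.17 pos [564.66 -24.64  28.03] tooly yaw 49.94 F [ 4.02 -5.32 -2.52] M [-0.82 -0.65  0.  ] j6 0.545 tau6 0.016 w 11.6
```

Request:
{"op": "carry_out", "data": {"rows": [[0,0,0,-5],[0,0,0,-10],[0,0,0,-15],[0,0,0,-20],[0,0,0,-25]]}}

```text
time: 12.58
tool_pos: [564.8, -25.0, 28.0]
tcp_rot: [-1.16, 1.552, -2.3]
contact_force: [1.2, -2.9, -1.0]
grip_width: 11.6
```

```bash
python3 st.py
```

```text
t 12.58 pos [564.81 -25.01  27.98] tooly yaw 24.69 F [ 1.22 -2.86 -0.98] M [-0.16 -0.16  0.08] j6 0.981 tau6 -1.313 w 11.6
```

Request:
{"op": "carry_out", "data": {"rows": [[0,0,0,-5],[0,0,0,-10],[0,0,0,-15],[0,0,0,-19],[0,0,0,-21]]}}

```text
time: 13.0
tool_pos: [564.8, -25.3, 28.0]
tcp_rot: [-1.147, 1.552, -2.657]
contact_force: [0.0, -1.3, 0.2]
grip_width: 11.6
```

```bash
cat >> st.py <<'E'
m=[o["moment"][2]]
for k in range(4):capture("wrist");m.append(get_obs()["moment"][2])
print("Mz",np.round(m,3),"mean %.3f"%np.mean(m))
E
python3 st.py
```

```text
t 13.00 pos [564.82 -25.31  27.98] tooly yaw 3.48 F [ 0.03 -1.27  0.24] M [-0.07  0.01  0.05] j6 1.345 tau6 -0.005 w 11.6
Mz [ 0.05 -0.01 -0.06 -0.03 -0.05] mean -0.020
```

Request:
{"op": "carry_out", "data": {"rows": [[0,0,0,-1],[0,0,0,-2],[0,0,0,-3],[0,0,0,-4],[0,0,0,-4]]}}

```text
time: 13.62
tool_pos: [564.8, -25.3, 28.0]
tcp_rot: [-1.142, 1.552, -2.718]
contact_force: [1.1, -1.8, -0.6]
grip_width: 11.8
```

```bash
python3 st.py
```

```text
t 13.62 pos [564.82 -25.34  28.  ] tooly yaw -0.32 F [ 1.06 -1.76 -0.59] M [-0.09 -0.01 -0.03] j6 1.410 tau6 0.239 w 11.8
Mz [-0.03 -0.03 -0.01 -0.01 -0.03] mean -0.023
```

Request:
{"op": "carry_out", "data": {"rows": [[0,0,0,-1],[0,0,0,-2],[0,0,0,-3],[0,0,0,-3.5]]}}

```text
time: 14.15
tool_pos: [564.8, -25.4, 28.0]
tcp_rot: [-1.141, 1.552, -2.779]
contact_force: [0.2, -1.5, 0.3]
grip_width: 11.9
```

```bash
python3 st.py
```

```text
t 14.15 pos [564.83 -25.37  27.98] tooly yaw -3.83 F [ 0.15 -1.52  0.28] M [-0.16  0.04  0.14] j6 1.470 tau6 0.042 w 11.9
Mz [ 0.14  0.06  0.04 -0.04 -0.02] mean 0.035
```

Request:
{"op": "carry_out", "data": {"rows": [[0,0,0,-1],[0,0,0,-2],[0,0,0,-3],[0,0,0,-3.5]]}}

```text
time: 14.68
tool_pos: [564.8, -25.4, 28.0]
tcp_rot: [-1.141, 1.552, -2.84]
contact_force: [-0.4, -3.0, -0.2]
grip_width: 11.9
```

```bash
python3 st.py
```

```text
t 14.68 pos [564.79 -25.41  27.98] tooly yaw -7.33 F [-0.43 -3.04 -0.22] M [-0.23  0.03  0.08] j6 1.530 tau6 0.042 w 11.9
Mz [ 0.08  0.05 -0.01 -0.02  0.  ] mean 0.018
```

Request:
{"op": "carry_out", "data": {"rows": [[0,0,0,-1],[0,0,0,-2],[0,0,0,-3],[0,0,0,-3.5]]}}

```text
time: 15.22
tool_pos: [564.8, -25.4, 28.0]
tcp_rot: [-1.139, 1.552, -2.899]
contact_force: [-0.7, -2.9, -0.3]
grip_width: 11.8
```

```bash
python3 st.py
```

```text
t 15.22 pos [564.83 -25.44  28.  ] tooly yaw -10.83 F [-0.69 -2.86 -0.3 ] M [-0.26  0.02  0.05] j6 1.589 tau6 0.043 w 11.8
Mz [ 0.05  0.02 -0.02  0.02  0.01] mean 0.017
```

Request:
{"op": "carry_out", "data": {"rows": [[0,0,0,-1],[0,0,0,-2],[0,0,0,-3],[0,0,0,-3.5]]}}

```text
time: 15.75
tool_pos: [564.8, -25.5, 28.0]
tcp_rot: [-1.138, 1.552, -2.959]
contact_force: [-0.8, -2.9, 0.7]
grip_width: 12.2
```

```bash
python3 st.py
```

```text
t 15.75 pos [564.8  -25.49  28.01] tooly yaw -14.33 F [-0.8  -2.87  0.74] M [-0.32 -0.03  0.06] j6 1.649 tau6 0.043 w 12.2
Mz [0.06 0.07 0.02 0.03 0.08] mean 0.052
```

Request:
{"op": "carry_out", "data": {"rows": [[0,0,0,-1],[0,0,0,-2],[0,0,0,-3]]}}

```text
time: 16.2
tool_pos: [564.8, -25.5, 28.0]
tcp_rot: [-1.139, 1.552, -3.012]
contact_force: [-1.3, -3.3, -0.5]
grip_width: 11.6
```

```bash
python3 st.py
```

```text
t 16.20 pos [564.76 -25.51  28.  ] tooly yaw -17.34 F [-1.31 -3.3  -0.46] M [-0.35  0.03  0.12] j6 1.700 tau6 -0.220 w 11.6
Mz [ 0.12  0.05 -0.03 -0.07 -0.05] mean 0.005
```

Request:
{"op": "carry_out", "data": {"rows": [[0,0,0,-1],[0,0,0,-2],[0,0,0,-3],[0,0,0,-3.5]]}}

```text
time: 16.73
tool_pos: [564.7, -25.5, 28.0]
tcp_rot: [-1.14, 1.552, -3.074]
contact_force: [-1.1, -3.3, 0.4]
grip_width: 12.0
```

```bash
python3 st.py
```

```text
t 16.73 pos [564.73 -25.54  28.  ] tooly yaw -20.84 F [-1.09 -3.28  0.43] M [-0.34  0.02  0.06] j6 1.760 tau6 0.043 w 12.0
Mz [0.06 0.08 0.06 0.01 0.04] mean 0.048
```

Request:
{"op": "carry_out", "data": {"rows": [[0,0,0,-1],[0,0,0,-2],[0,0,0,-3],[0,0,0,-3.5]]}}

```text
time: 17.27
tool_pos: [564.7, -25.6, 28.0]
tcp_rot: [-1.141, 1.552, -3.136]
contact_force: [-1.2, -3.3, 0.4]
grip_width: 12.1
```

```bash
python3 st.py
```

```text
t 17.27 pos [564.71 -25.56  28.  ] tooly yaw -24.34 F [-1.18 -3.32  0.36] M [-0.4   0.07  0.07] j6 1.819 tau6 0.044 w 12.1
Mz [0.07 0.04 0.02 0.01 0.03] mean 0.034
```

Request:
{"op": "carry_out", "data": {"rows": [[0,0,0,-1],[0,0,0,-2],[0,0,0,-3],[0,0,0,-3.5]]}}

```text
time: 17.8
tool_pos: [564.7, -25.6, 28.0]
tcp_rot: [-1.141, 1.552, 3.086]
contact_force: [-1.0, -4.1, 0.4]
grip_width: 11.4
```

```bash
python3 st.py
```

```text
t 17.80 pos [564.66 -25.6   27.97] tooly yaw -27.84 F [-0.99 -4.08  0.36] M [-0.46  0.11  0.1 ] j6 1.879 tau6 0.044 w 11.4
Mz [ 0.1  -0.01  0.05 -0.02 -0.04] mean 0.017
```

Request:
{"op": "carry_out", "data": {"rows": [[0,-0.3,0,-1],[0,-0.5,0,-2],[0,-0.5,0,-3],[0,-0.5,0,-3.5]]}}

```text
time: 18.33
tool_pos: [564.6, -25.7, 28.0]
tcp_rot: [-1.168, 1.552, 2.997]
contact_force: [-1.2, -0.6, 0.3]
grip_width: 12.1
```

```bash
python3 st.py
```

```text
t 18.33 pos [564.63 -25.7   27.98] tooly yaw -31.34 F [-1.16 -0.61  0.28] M [0.13 0.09 0.06] j6 1.938 tau6 0.039 w 12.1
Mz [ 0.06 -0.04  0.06 -0.01  0.04] mean 0.023
```

Request:
{"op": "carry_out", "data": {"rows": [[0,0,0,-1],[0,0,0,-2],[0,0,0,-3],[0,0,0,-3.5]]}}

```text
time: 18.87
tool_pos: [564.6, -25.7, 28.0]
tcp_rot: [-1.169, 1.552, 2.935]
contact_force: [-1.4, -0.4, 1.7]
grip_width: 11.7
```

```bash
python3 st.py
```

```text
t 18.87 pos [564.61 -25.71  28.  ] tooly yaw -34.84 F [-1.45 -0.39  1.7 ] M [0.12 0.12 0.04] j6 1.997 tau6 0.041 w 11.7
Mz [ 0.04 -0.03  0.   -0.05  0.02] mean -0.006
```

Request:
{"op": "carry_out", "data": {"rows": [[0,0,0,-1],[0,0,0,-2],[0,0,0,-3],[0,0,0,-3.5]]}}

```text
time: 19.4
tool_pos: [564.6, -25.8, 28.0]
tcp_rot: [-1.169, 1.552, 2.874]
contact_force: [-1.5, -0.8, 0.1]
grip_width: 11.8
```

```bash
python3 st.py
```

```text
t 19.40 pos [564.6  -25.75  27.98] tooly yaw -38.35 F [-1.46 -0.8   0.14] M [0.   0.14 0.02] j6 2.057 tau6 0.041 w 11.8
Mz [0.02 0.02 0.03 0.02 0.02] mean 0.020
```

Request:
{"op": "carry_out", "data": {"rows": [[0,0,0,-1],[0,0,0,-2],[0,0,0,-3],[0,0,0,-3.5]]}}

```text
time: 19.93
tool_pos: [564.5, -25.7, 28.0]
tcp_rot: [-1.169, 1.551, 2.813]
contact_force: [-2.0, -0.5, 1.4]
grip_width: 11.6
```

```bash
python3 st.py
```

```text
t 19.93 pos [564.54 -25.74  27.97] tooly yaw -41.84 F [-2.02 -0.47  1.39] M [0.01 0.08 0.  ] j6 2.116 tau6 0.041 w 11.6
Mz [ 0.    0.01 -0.   -0.01  0.07] mean 0.014
```

Request:
{"op": "carry_out", "data": {"rows": [[0,0,0,-1],[0,0,0,-2],[0,0,0,-3],[0,0,0,-3.5]]}}

```text
time: 20.47
tool_pos: [564.5, -25.8, 28.0]
tcp_rot: [-1.166, 1.551, 2.755]
contact_force: [-1.8, -1.0, 2.6]
grip_width: 12.0
```

```bash
python3 st.py
```

```text
t 20.47 pos [564.49 -25.76  27.96] tooly yaw -45.34 F [-1.77 -0.99  2.56] M [-0.04  0.19  0.06] j6 2.176 tau6 0.042 w 12.0
Mz [ 0.06 -0.   -0.02 -0.02 -0.02] mean -0.001
```

Request:
{"op": "carry_out", "data": {"rows": [[0,0,0,-1],[0,0,0,-2],[0,0,0,-3],[0,0,0,-3.5]]}}

```text
time: 21.0
tool_pos: [564.5, -25.8, 28.0]
tcp_rot: [-1.166, 1.551, 2.694]
contact_force: [-2.0, -0.8, 1.3]
grip_width: 11.8
```

```bash
python3 st.py
```

```text
t 21.00 pos [564.48 -25.79  27.97] tooly yaw -48.85 F [-2.02 -0.83  1.34] M [-0.07  0.17  0.05] j6 2.235 tau6 0.042 w 11.8
Mz [0.05 0.05 0.02 0.03 0.01] mean 0.034
```

Request:
{"op": "carry_out", "data": {"rows": [[0,0,0,-1],[0,0,0,-2],[0,0,0,-3],[0,0,0,-3.5]]}}

```text
time: 21.53
tool_pos: [564.5, -25.8, 28.0]
tcp_rot: [-1.165, 1.551, 2.634]
contact_force: [-2.6, -1.3, 1.5]
grip_width: 12.1
```

```bash
python3 st.py
```

```text
t 21.53 pos [564.47 -25.76  27.98] tooly yaw -52.33 F [-2.59 -1.25  1.51] M [-0.04  0.27  0.16] j6 2.295 tau6 0.146 w 12.1
Mz [0.16 0.12 0.18 0.16 0.14] mean 0.153
```

Sustained torque of 0.15 N m means the seat has been reached. I'll take it up to finger-tight in small steps.

Request:
{"op": "carry_out", "data": {"rows": [[0,0,0,-0.7],[0,0,0,-1.4],[0,0,0,-1.4]]}}

```text
time: 21.98
tool_pos: [564.5, -25.7, 28.0]
tcp_rot: [-1.166, 1.551, 2.609]
contact_force: [-1.3, -1.0, 1.5]
grip_width: 11.8
```

```bash
python3 st.py
```

```text
t 21.98 pos [564.46 -25.75  27.96] tooly yaw -53.70 F [-1.28 -1.05  1.5 ] M [-0.06  0.24  0.21] j6 2.318 tau6 0.346 w 11.8
Mz [0.21 0.19 0.15 0.17 0.19] mean 0.180
```

Request:
{"op": "carry_out", "data": {"rows": [[0,0,0,-0.5],[0,0,0,-0.9]]}}

```text
time: 22.35
tool_pos: [564.5, -25.7, 28.0]
tcp_rot: [-1.167, 1.551, 2.593]
contact_force: [-2.4, -0.7, 1.5]
grip_width: 11.9
```

```bash
sed -i 's/range(4)/range(9)/' st.py; python3 st.py
```

```text
t 22.35 pos [564.48 -25.73  27.98] tooly yaw -54.58 F [-2.38 -0.66  1.48] M [-0.06  0.25  0.27] j6 2.333 tau6 0.117 w 11.9
Mz [0.27 0.23 0.27 0.2  0.19 0.26 0.24 0.26 0.17 0.2 ] mean 0.228
```

Finger-tight: 0.23 N m total, about 0.18 above friction. Now the quarter turn back.

Request:
{"op": "carry_out", "data": {"rows": [[0,0,0,3],[0,0,0,8],[0,0,0,13],[0,0,0,19],[0,0,0,25],[0,0,0,31],[0,0,0,37],[0,0,0,43],[0,0,0,49],[0,0,0,55],[0,0,0,61],[0,0,0,67],[0,0,0,73],[0,0,0,79],[0,0,0,84],[0,0,0,88],[0,0,0,90],[0,0,0,90],[0,0,0,90]]}}

```text
time: 24.38
tool_pos: [564.8, -25.0, 28.0]
tcp_rot: [-1.169, 1.553, -2.123]
contact_force: [0.4, 3.3, 0.7]
grip_width: 12.1
```

```bash
sed -i 's/range(9)/range(2)/' st.py; python3 st.py
```

```text
t 24.38 pos [564.79 -25.05  27.96] tooly yaw 35.37 F [0.36 3.32 0.66] M [ 0.81 -0.04  0.02] j6 0.796 tau6 -0.089 w 12.1
Mz [0.02 0.03 0.01] mean 0.021
```

Request:
{"op": "carry_out", "data": {"hand": 50, "rows": [[0,0,0,0],[0,0,0,0],[0,0,0,0],[0,0,0,0],[0,0,0,0],[0,0,0,0],[0,0,0,0],[0,0,10,0],[0,0,25,0],[0,0,50,0],[0,0,80,0],[0,0,92,0],[0,0,92,0],[0,0,92,0]]}}

```text
time: 25.65
tool_pos: [565.1, -25.1, 120.9]
tcp_rot: [-1.071, 1.553, -2.024]
contact_force: [0.0, -1.2, -0.9]
grip_width: 50.2
```

```bash
python3 st.py; python3 - <<'E'
from h import *
o,W=save("wrist","w7");x,y=230,120
w=cv2.resize(cv2.imread("pics/w7_raw.png")[y:y+125,x:x+180],None,fx=3.2,fy=3.2,interpolation=cv2.INTER_CUBIC);print(w.shape)
save("side","s7");save("scene","c7")
a=cv2.imread("pics/s7_raw.png")[170:270,240:380];b=cv2.imread("pics/c7_raw.png")[140:240,225:365]
r=lambda i:cv2.resize(i,(280,200),interpolation=cv2.INTER_CUBIC)
c=np.zeros((600,576,3),np.uint8);c[:400]=w;c[400:,:280]=r(a);c[400:,290:570]=r(b);cv2.imwrite("pics/m7.png",c)
d=lambda p,q:cv2.absdiff(cv2.imread(p),cv2.imread(q)).max(2)
m=(d("pics/side0.png","pics/s7_raw.png")>60).astype(np.uint8);print([(s[:5]).tolist() for s in cv2.connectedComponentsWithStats(m)[2] if s[4]>25])
print(o["tool_pos"])
E
```

```text
t 25.65 pos [565.09 -25.12 120.89] tooly yaw 35.39 F [ 0.05 -1.18 -0.91] M [-0.05  0.01  0.03] j6 0.791 tau6 -0.001 w 50.2
Mz [0.03 0.06 0.02] mean 0.038
(400, 576, 3)
[[0, 0, 640, 400, 234256], [404, 0, 73, 62, 1063], [545, 0, 40, 46, 338], [604, 0, 36, 60, 1741], [327, 25, 45, 42, 871], [388, 45, 18, 12, 35], [354, 52, 33, 11, 110], [462, 54, 27, 83, 704], [604, 56, 36, 13, 250], [601, 67, 38, 18, 333], [337, 70, 8, 20, 65], [589, 85, 42, 64, 667], [341, 89, 37, 29, 479], [526, 115, 23, 34, 135], [336, 120, 42, 58, 911], [599, 122, 10, 27, 60], [480, 174, 62, 38, 456], [624, 182, 16, 6, 31], [447, 189, 62, 52, 1530], [368, 202, 27, 13, 166], [509, 207, 16, 36, 56], [381, 210, 30, 9, 39], [539, 213, 36, 42, 889], [358, 215, 14, 8, 38], [344, 223, 6, 9, 34], [364, 223, 51, 30, 427], [282, 227, 81, 52, 2118], [502, 244, 16, 35, 207], [575, 247, 50, 51, 1132], [457, 266, 137, 70, 2915], [514, 277, 17, 5, 40], [481, 335, 93, 65, 3222], [616, 387, 14, 8, 58], [570, 393, 15, 7, 40], [594, 394, 12, 6, 29]]
[563.97 -24.95 119.05]
```

View pics/m7.png

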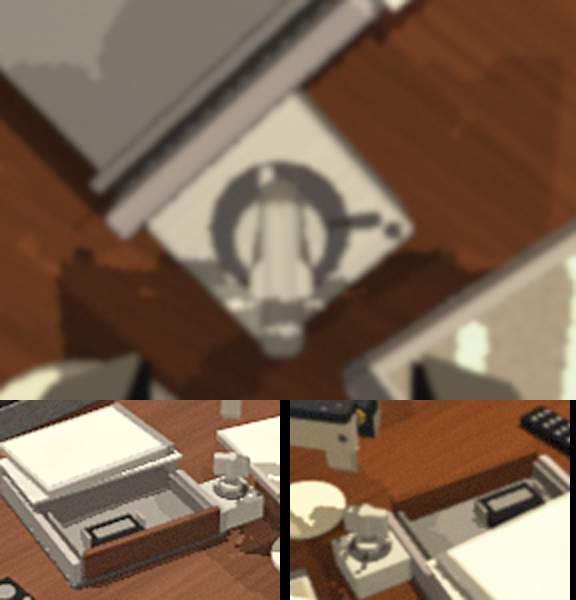

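The pointer is at (375,218), square to the bar, which stands vertical in the crop: a quarter turn. The tray panel is flush with the runner fronts, and the gripper is clear. I'm handing in.

```bash
python3 -c "
from plant import *
print(close_job())"
```

```text
the job is handed in; nothing more can be done
None
```

The tray is home, and the thumbscrew was turned down to finger-tight and backed off a quarter turn. I released it and handed the job in at about 26 s of the 72 s allowed.

- **Tray:** I pushed it until it met a solid stop at about 16 N. In the last pictures the front panel sits flush with the runner fronts.
- **Screw:** I turned it clockwise about 105° in small steps until it bottomed. I then took it to about 0.23 N m in total, roughly 0.18 N m above running friction. The back-off measured 89.95° at the tool, and the last wrist picture shows the ring pointer square to the bar.
- **First push missed:** the fingertips were really about 30 mm above the reported tool position. The closed fingers passed over the panel with forces of about 1 N or less at the readings taken, and the tray did not move. I corrected the heights after triangulating the fingertips.
- **Checks that disagreed or were weak:**
  - The torque reading scattered by about ±0.04 N m, so I averaged several readings.
  - The bar's starting angle came out as 46° from the fixed cameras and 56° from the wrist camera. The grip squared the bar up.
  - I checked the bystanders only by eye in the pictures. My image comparison was swamped by the arm and its shadow.

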